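Lock the loose filler cap of a mower fuel tank

ROBOT

A 6-joint arm with a two-finger parallel gripper is mounted at the origin on a cart in front of the work surface, level with it; the furniture and walls round the work are solid. World frame = base frame: x ahead of the robot, y to its left, z up, the work surface at z = 0. Lengths are in mm, angles in rad, forces in N, time in s.
With the tool pointing down it reaches from about 250 to 850 mm from the base axis. Payload 12.5 kg.
Tool frame: the origin (TCP) lies midway between the tips of the shut fingers; the grasp point (between the pads) lies 19 mm behind it; z points along the fingers, x is the direction in which the jaws open and shut, and the axes are right-handed (so a half turn about z gives the same grasp; the last joint's range is limited). The gripper opens to 93 mm and grips with 3 to 60 N. Pads are 15 mm wide; open, the fingers measure 128 mm over their backs; the gripper's body (75 mm by 188 mm) begins 65 mm behind the grasp point.
Start: joints at [-1.342, 0.351, 1.652, -0, 1.139, -0.085], TCP at [169.791, -523.121, 218.633] pointing down, gripper open.
Joint ranges: [-2.75, 2.75], [-0.79, 2.1], [0.01, 2.65], [-1.57, 4.71], [0.07, 3.14], [-2.87, 2.87]. Speed limits (rad/s): [2.22, 2.22, 2.79, 3.14, 3.14, 3.14].

INTERFACE

Orientations are given as [roll, pitch, yaw] about the fixed x, y, z axes, in that order (R = Rz(yaw) Ry(pitch) Rx(roll)).
In Python, from cell import telemetry, eyes, manip gives the robot as it stands. The module is installed in compiled form; this text tells all that it offers.
- The arm moves only by the tool servo_tool, never from a script. Its argument "rows" is one flat list of numbers, 6 for each row, row after row: the shift along the tool's x, y, z in cm, then the turn, a rotation vector about the tool's x, y, z in degrees. In form: [tx, ty, tz, ax, ay, az, tx, ty, tz, ax, ay, az, ...]. A call has 1 to 12 rows; each row shifts and turns the commanded pose from where the row before left it, along the tool's axes as they then stand; what a row does not reach is not made up. A row lasts 1/8 s, in which the tool goes at most 62.5 mm and 10.7 degrees, less where a joint would pass 70% of its speed; a pose out of reach is approached as far as the arm can. A call with a gripper value outside its range is refused whole. "gripper" is the closure, from -1 (fully open) to 1 (shut), so that 0 is half open, set as the call begins (left out, the last holds). The fingers move at their own pace and stop on an object; the grip force is fixed at half the most. Time passes only in rows, so rows that do not move let the fingers close. It gives the time, the measured TCP pose, the force and the opening at its end, in the units of the state.
- telemetry.observe(): the state, without advancing time (a new reading comes with each control period).
- eyes.grab_frame(name): name is "scene" or "top" or "wrist"; returns a dict with "frame" (400x640x3 uint8, red, green, blue), "range_z" (400x640 float32, mm along the optical axis (not along the pixel's ray), 0 where there is no reading), "fx", "fy", "cx", "cy" (pixels), "view" (4x4, takes a point from world to camera coordinates). Camera axes: x right, y up, looking along -z (the intrinsics and any distortion apply to the point x, -y, -z); pixel columns grow to the right and rows downward; lengths in mm; the calibration is good to about 2 mm. A picture is of the moment at which its call begins.
- manip.sign_off(): hands the job in, once; it reports no verdict.
The state is a dict: "clock": time; "joint_positions": joint angles; "joint_vel": joint speeds; "joint_efforts": joint torques, N m; "ee_pos": TCP position; "eef_rot": TCP orientation; "contact_force": force on the tool from outside, world axes, zero at the start; "ft_torque": the same for the moment, N m; "finger_gap": finger opening in mm.
Only numpy, scipy, OpenCV 4.12 (cv2) and the standard library are available. Lean on these libraries where they do the work, as an engineer would, in place of code of your own. Each camera call takes 0.05 s, during which the arm holds its last target.

TASK

Two mower fuel tanks stand on the bench and one of the bayonet filler caps has only been dropped into its neck: it stands a little higher than the other and its grip bar lies across the tank instead of along it. Push that cap down against its spring, give it a quarter turn clockwise (seen from above) until its bar lies along the tank, and let it spring up into its lock. Leave the cap that is already locked alone.

Things in the scene. Friction and masses are not known exactly. Their poses are not given: they have to be found in the camera images.
- loose_cap: Cap to lock, 0.15 kg, loose in tank 1's neck: steel disc 68 mm wide, 8 thick, with a black upright grip bar on top, 64 long, 16 wide, 26 high. Origin on its axis at the disc's underside (disc top +8 mm, bar top +34); x along the bar, z up. Unlocked, the origin is 14 mm above the rim, bar across the tank within 10 degrees. Spring below: 4 N to start, 10 N at the bottom (0 mm, disc on rim).
- tank_1_filler (a point): Rim centre of the neck (60 mm wide) of the tank with the loose cap, 98 mm above the bench; y along the tank's long side, x across, z up. Fixed grey tank 96 x 146, top at 62 mm, on plywood 120 x 170. The cap turns only when its origin is pushed to under 5 mm above the rim, only clockwise; stop 20 degrees past the locked direction (bar along y, within 20 degrees). Let go there it rises to 8 mm: locked.
- locked_cap: The same kind of cap, already locked in the neck of tank 2, its bar along that tank: leave it alone. Origin and axes as for the loose cap; its origin stands 8 mm above its rim.
- tank_2_filler (a point): Centre of the filler rim of the other, identical tank, whose cap is already locked. Same axes; 98 mm above the bench.
There are look-alikes about, which are no part of the job. Leave any orange look-alike of the loose_cap alone.

How it is judged (in metres and radians):
On the way:
1. the unlocked cap has been pushed down against its spring, to less than 6 mm above the rim (z of loose_cap in the frame of tank_1_filler below 0.006 m and horizontal distance between loose_cap and tank_1_filler below 0.006 m), for 0.1 s.
At the end, for the whole second after the job is handed in: The formerly loose cap is locked: upright in its neck, its bar within 24 degrees of the tank's long direction, sprung up to 6 to 10 mm above the rim, at rest; the other cap is still locked, its bar within 24 degrees of its own tank's long direction (angle between the x axis of loose_cap and the y axis of tank_1_filler, either way round below 0.42 rad and z of loose_cap in the frame of tank_1_filler between 0.006 and 0.01 m and horizontal distance between loose_cap and tank_1_filler below 0.006 m and angle between loose_cap's own z axis and vertical below 0.12 rad and linear speed of loose_cap below 0.02 m/s and angle between the x axis of locked_cap and the y axis of tank_2_filler, either way round below 0.42 rad and z of locked_cap in the frame of tank_2_filler below 0.01 m); the robot touches nothing.
It fails at once if the cap that was already locked is pushed down, lifted or turned (distance of locked_cap from where it was at the start of the episode above 0.006 m or angle between the x axis of locked_cap and the y axis of tank_2_filler, either way round above 0.42 rad).
It also fails if it takes over 32 s, if anything falls off the work surface, if the arm or the gripper's body presses on something with over 40 N, if the wrist force passes 120 N, or if a joint passes its speed limit or range.

## Working session

There is one attempt and no reset: what is moved stays moved. The work goes in short steps, Python scripts to look and compute and a tool call to move; the robot and the scene stay as the last step left them, time stands still between calls to the robot, and variables do not carry over. Pictures are saved under pics/ and viewed, and the job is handed in when it is done.

Besides the shell and the picture viewer there is one more tool, called after "Emit:" as name(argument=value, ...) on one line, values as JSON. servo_tool: Moves the arm, as the interface text tells. Its arguments: {"type":"object","properties":{"rows":{"type":"array","items":{"type":"number"}},"gripper":{"type":"number"}},"required":["rows"]}

```bash
mkdir -p pics; cat > h.py <<'E'
import numpy as np, cv2
from cell import telemetry, eyes, manip
def save(n,f): cv2.imwrite(f'pics/{n}.png',cv2.cvtColor(f,cv2.COLOR_RGB2BGR))
def grab(n):
    g=eyes.grab_frame(n); np.savez(f'{n}.npz',**g); return g
def cloud(g):
    z=g['range_z'];v,u=np.mgrid[0:400,0:640]
    x=(u-g['cx'])/g['fx']*z;y=-(v-g['cy'])/g['fy']*z
    P=np.stack([x,y,-z,np.ones_like(z)],-1)@np.linalg.inv(g['view']).T
    P=P[...,:3].copy();P[z==0]=np.nan;return P
E
python3 - <<'E'
from h import *
print(telemetry.observe())
for n in('top','scene'):
    g=grab(n);save(n+'1',g['frame']);print(n,{k:g[k] for k in g if k not in('frame','range_z')})
E
```

```text
{'clock': 0.0, 'joint_positions': array([-1.34161328e+00,  3.51219648e-01,  1.65242451e+00,  8.61149267e-06,
        1.13907474e+00, -8.46471605e-02]), 'joint_vel': array([-0.00111502, -0.00045928, -0.00028326, -0.00232722, -0.00065044,
        0.00101501]), 'joint_efforts': array([-6.93077473e-04, -4.97321641e+01, -2.85256612e+01,  6.98514143e-02,
        2.56995246e-02, -8.47643423e-05]), 'ee_pos': array([ 169.711926  , -522.80627342,  218.1103466 ]), 'eef_rot': array([-3.14148964e+00,  1.12155655e-03, -1.25696966e+00]), 'contact_force': array([0.88331263, 0.53952034, 0.0532672 ]), 'ft_torque': array([ 0.0096084 , -0.04670169, -0.01724128]), 'finger_gap': 93.13782114183564}
top {'fx': 415.95655726224817, 'fy': 415.95655726224817, 'cx': 312.9639401940999, 'cy': 198.04302500413866, 'view': array([[ 1.73282194e-01, -9.84869821e-01,  2.17177907e-03,
         8.95252968e+01],
       [ 9.63210184e-01,  1.69930429e-01,  2.08206128e-01,
        -6.06276462e+02],
       [-2.05424983e-01, -3.39865349e-02,  9.78082559e-01,
        -8.17294007e+02],
       [ 0.00000000e+00,  0.00000000e+00,  0.00000000e+00,
         1.00000000e+00]])}
scene {'fx': 404.6270398008771, 'fy': 404.6270398008771, 'cx': 318.92916716884366, 'cy': 206.34884575083723, 'view': array([[-8.14545195e-01, -5.79899714e-01, -1.52462114e-02,
         5.54038572e+02],
       [ 4.18934944e-01, -6.06222100e-01,  6.76009081e-01,
        -2.00089119e+02],
       [-4.01260063e-01,  5.44252778e-01,  7.36735553e-01,
        -8.41177683e+02],
       [ 0.00000000e+00,  0.00000000e+00,  0.00000000e+00,
         1.00000000e+00]])}
```

View pics/top1.png

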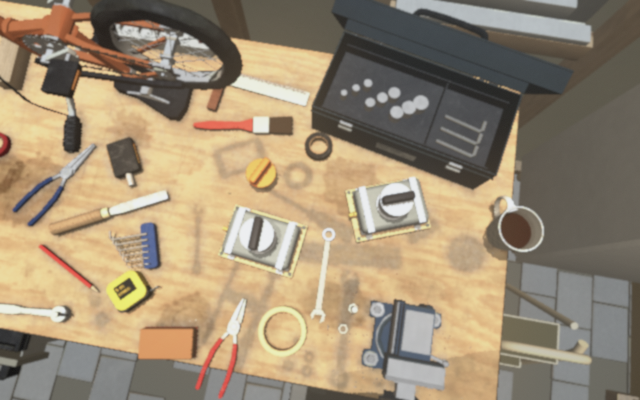

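View pics/scene1.png

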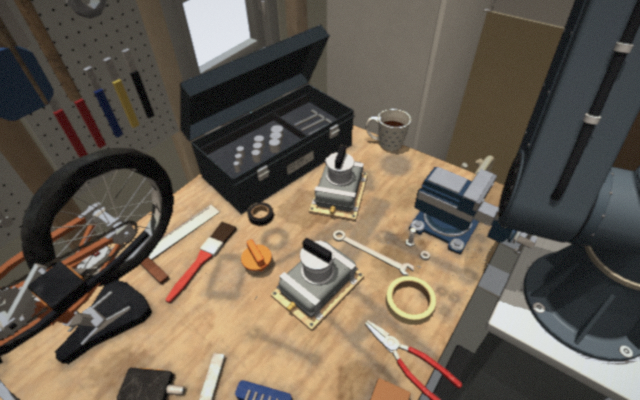

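Candidates in the top view are the left tank's cap (257,235), with its bar across the tank's long side, the right tank's cap (399,201), with its bar along, and the orange look-alike (262,173). The left one fits the loose cap. I'll confirm it in a crop and with the heights.

```bash
python3 - <<'E'
from h import *
g=dict(np.load('top.npz'));P=cloud(g)
c=g['frame'][150:290,200:450];save('crop1',cv2.resize(c,(750,420),interpolation=cv2.INTER_CUBIC))
F=g['frame'].astype(int)
for nm,(u,v) in dict(loose=(257,235),lock=(400,200)).items():
    s=np.zeros((400,640),bool);s[v-45:v+45,u-50:u+50]=1
    p=P[...,2]
    bar=s&(F.sum(-1)<200)&(p>112);disc=s&(F.sum(-1)>=330)&(p>100)&(p<124)
    top=P[bar];top=top[top[:,2]>np.median(top[:,2])-4]
    r=cv2.minAreaRect(top[:,:2].astype(np.float32));print(nm,'bar',bar.sum(),np.median(top,0),r,cv2.fitLine(top[:,:2].astype(np.float32),2,0,.01,.01).ravel())
    d=P[disc];print('disc',disc.sum(),np.median(d[:,2]),cv2.minEnclosingCircle(d[:,:2].astype(np.float32)),d.mean(0))
    t=s&(p>50)&(p<70);print('tank',cv2.minAreaRect(P[t][:,:2].astype(np.float32)),np.median(P[t][:,2]))
    t=s&(p>4)&(p<16);print('ply',cv2.minAreaRect(P[t][:,:2].astype(np.float32)),np.median(P[t][:,2]))
    print(np.histogram(p[s],bins=range(90,150,3)))
E
```

```text
return _methods._mean(a, axis=axis, dtype=dtype,
  ret = ret.dtype.type(ret / rcount)
  ret = um.true_divide(
Traceback (most recent call last):
cv2.error: OpenCV(4.12.0) /io/opencv/modules/imgproc/src/linefit.cpp:50: error: (-215:Assertion failed) count > 0 in function 'fitLine2D_wods'
```

View pics/crop1.png

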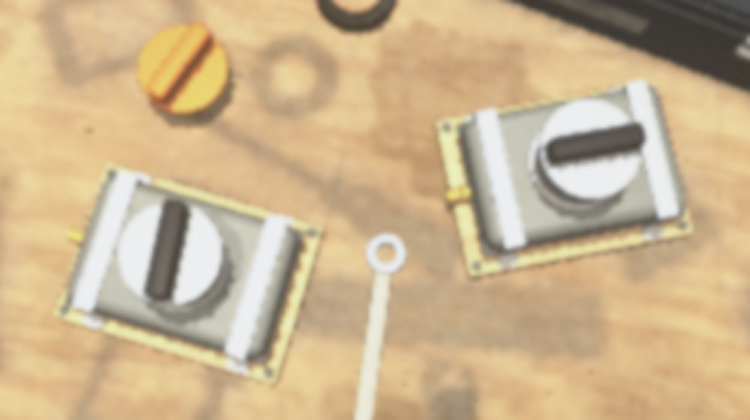

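The crop confirms it. The left cap's bar lies across its tank (crop 168,250) and the right one's lies along (crop 596,143).

```bash
python3 - <<'E'
from h import *
g=dict(np.load('top.npz'));P=cloud(g)
print(np.isnan(P[...,2]).mean())
for u,v in[(257,235),(250,235),(264,240),(400,200),(395,192),(278,215),(300,140)]: print(u,v,P[v,u].round(1),g['frame'][v,u],g['range_z'][v,u])
for nm,(u,v) in dict(loose=(257,235),lock=(400,200)).items():
    q=P[v-45:v+45,u-50:u+50,2]; print(nm,np.histogram(q[~np.isnan(q)],bins=range(-10,150,5)))
E
```

```text
0.003890625
257 235 [476.2 282.  144.3] [91 84 76] 783.53503
250 235 [474.2 295.6 141.1] [167 168 169] 786.7266
264 240 [471.4 270.5 119.7] [237 238 240] 806.2676
400 200 [591.1  24.5 139.1] [78 72 65] 803.53894
395 192 [611.9  32.  113.4] [230 232 234] 833.2054
278 215 [543.3 266.8  -3.4] [212 176 136] 941.25073
300 140 [727.1 249.7  -1.2] [231 201 149] 976.33246
loose (array([  23, 3220, 1508,  197,  688,   28,    4,   18,   12,   83,   11,
         18,  115,  582, 1404,   81,    9,    4,    5,    0,    0,    0,
          0,    0,    5,  459,  165,   12,   11,   19,  159]), array([-10,  -5,   0,   5,  10,  15,  20,  25,  30,  35,  40,  45,  50,
        55,  60,  65,  70,  75,  80,  85,  90,  95, 100, 105, 110, 115,
       120, 125, 130, 135, 140, 145]))
lock (array([  17, 2706, 1400,  224,  592,   66,   56,   88,   61,  142,   82,
         72,  166,  611, 1307,  127,   41,   41,   47,   43,   26,   23,
         15,   66,  545,   76,   41,   19,   19,  193,   64]), array([-10,  -5,   0,   5,  10,  15,  20,  25,  30,  35,  40,  45,  50,
        55,  60,  65,  70,  75,  80,  85,  90,  95, 100, 105, 110, 115,
       120, 125, 130, 135, 140, 145]))
```

```bash
cat > m.py <<'E'
from h import *
def meas(n,boxes):
    g=dict(np.load(n+'.npz'));P=cloud(g);Z=P[...,2]
    for nm,(u,v) in boxes.items():
        s=np.zeros((400,640),bool);s[v-45:v+45,u-50:u+50]=1
        for lab,a,b in(('bar',132,150),('disc',110,127),('tank',55,68),('ply',8,17)):
            t=s&(Z>a)&(Z<b);q=P[t];f=q[:,:2].astype(np.float32)
            if len(f)<8: continue
            r=cv2.minAreaRect(f);l=cv2.fitLine(f,2,0,.01,.01).ravel()
            print(nm,lab,len(f),'z',np.median(q[:,2]).round(1),'mean',q[:,:2].mean(0).round(1),'rect',np.round(r[0],1),np.round(r[1],1),round(r[2],1),'lineang',round(float(np.degrees(np.arctan2(l[1],l[0]))),1),'circ',np.round(cv2.minEnclosingCircle(f)[0],1),round(cv2.minEnclosingCircle(f)[1],1))
E
python3 - <<'E'
from m import *
meas('top',dict(loose=(257,235),lock=(400,200)))
E
```

```text
loose bar 304 z 144.4 mean [478.2 287.6] rect [479.1 288.5] [16.3 63.8] 89.6 lineang -0.5 circ [479.1 287.3] 31.9
loose disc 631 z 119.2 mean [478.2 286.8] rect [478.9 288.3] [66.5 65.3] 56.4 lineang -89.7 circ [479.3 288.5] 33.9
loose tank 2063 z 61.3 mean [475.2 283.4] rect [479.5 288.4] [143.5  98.7] 83.2 lineang 84.8 circ [478.2 288.2] 81.0
loose ply 886 z 11.4 mean [466.4 271.7] rect [479.2 288.8] [169.9 119.9] 83.2 lineang -85.3 circ [478.7 289.1] 102.0
lock bar 268 z 138.7 mean [596.3  28.6] rect [597.1  28.1] [16.2 65.1] 20.5 lineang -69.7 circ [596.7  28. ] 32.7
lock disc 672 z 113.4 mean [604.2  21.3] rect [639.2  -1.5] [ 65.8 170.9] 54.9 lineang -36.2 circ [634.8  -7.8] 85.9
lock tank 2034 z 61.3 mean [595.3  29.8] rect [620.4   6.1] [140.1 228.7] 47.1 lineang -57.1 circ [612.  -3.] 114.5
lock ply 783 z 11.5 mean [580.2  29.5] rect [606.4  18.5] [198.8 212.8] 77.8 lineang -43.2 circ [605.4  -3.5] 128.9
```

```bash
python3 - <<'E'
from h import *
P=cloud(dict(np.load('top.npz'))).reshape(-1,3);P=P[~np.isnan(P[:,2])]
a=np.array([169.7,-522.8]);b=np.array([479,288.3]);d=(b-a)/np.linalg.norm(b-a);n=np.array([-d[1],d[0]])
t=(P[:,:2]-a)@d;o=(P[:,:2]-a)@n
for k in range(0,900,100):
    m=(t>k)&(t<k+100)&(abs(o)<150)
    if m.any(): print(k,P[m,2].max().round())
print((t.max(),np.linalg.norm(b-a)))
yaw=-1.25697;X=np.array([np.cos(yaw),np.sin(yaw)]);Y=np.array([np.sin(yaw),-np.cos(yaw)])
print((b-a)@X,(b-a)@Y)
E
```

```text
0 -119.0
100 -109.0
200 3.0
300 6.0
400 155.0
500 155.0
600 66.0
700 65.0
800 149.0
(np.float64(1981.0042157517223), np.float64(868.0724048142528))
-676.004333295732 -544.580426902577
```

Emit:
servo_tool(rows=[-4.2, -3.4, -0.5, 0, 0, 0, -4.2, -3.4, -0.5, 0, 0, 0, -4.2, -3.4, -0.5, 0, 0, 0, -4.2, -3.4, -0.5, 0, 0, 0, -4.2, -3.4, 0, 0, 0, 0, -4.2, -3.4, 0, 0, 0, 0, -4.2, -3.4, 0, 0, 0, 0, -4.2, -3.4, 0, 0, 0, 0, -4.2, -3.4, 0, 0, 0, 0, -4.2, -3.4, 0, 0, 0, 0, -4.2, -3.4, 0, 0, 0, 0, -4.2, -3.4, 0, 0, 0, 0])

```text
clock: 1.6
ee_pos: [402.5, 84.1, 238.6]
eef_rot: [-3.142, -0.0, -1.257]
contact_force: [0.9, -0.6, -0.9]
finger_gap: 92.7
```

Emit:
servo_tool(rows=[-4.2, -3.4, 0, 0, 0, 0, -4.2, -3.4, 0, 0, 0, 0, -4.2, -3.4, 0, 0, 0, 0, -4.2, -3.4, 0, 0, 0, 0, 0, 0, 0, 0, 0, -10, 0, 0, 0, 0, 0, -10, 0, 0, 0, 0, 0, -10, 0, 0, 0, 0, 0, -10, 0, 0, 0, 0, 0, -10, 0, 0, 0, 0, 0, -10, 0, 0, 0, 0, 0, -10, 0, 0, 0, 0, 0, -10])

```text
clock: 3.1
ee_pos: [479.6, 283.9, 238.3]
eef_rot: [3.141, 0.001, 0.145]
contact_force: [-0.5, -0.6, 0.0]
finger_gap: 92.9
```

Emit:
servo_tool(rows=[0, 0, 0, 0, 0, -10, 0, 0, 0, 0, 0, -10, 0, 0, 0, 0, 0, -10, 0, 0, 0, 0, 0, -10, 0, 0, 0, 0, 0, -10, 0, 0, 0, 0, 0, -10, 0, 0, 0, 0, 0, -10, 0, 0, 0, 0, 0, -10, 0, 0, 0, 0, 0, 0, 0, 0, 0, 0, 0, 0])

```text
clock: 4.35
ee_pos: [479.8, 283.9, 238.5]
eef_rot: [-3.141, 0.0, 1.532]
contact_force: [0.0, 0.8, 0.7]
finger_gap: 92.8
```

```bash
python3 - <<'E'
from m import *
g=grab('wrist');save('w1',g['frame']);P=cloud(g);Z=P[...,2]
s=telemetry.observe();print(s['clock'],s['ee_pos'],s['eef_rot'],s['joint_positions'].round(2))
for lab,a,b in(('bar',138,152),('disc',114,127),('ply',8,17)):
    t=(Z>a)&(Z<b)&(np.hypot(P[...,0]-479,P[...,1]-288)<(45 if lab!='ply' else 110));q=P[t];f=q[:,:2].astype(np.float32)
    if len(f)<10: continue
    print(lab,len(f),np.median(q[:,2]),cv2.minAreaRect(f),cv2.minEnclosingCircle(f))
E
```

```text
4.4 [479.73339999 283.94717479 238.5146153 ] [-3.14133602e+00  1.12544926e-04  1.53233717e+00] [ 0.45  0.34  1.61  0.    1.19 -1.08]
bar 1024 145.58616365056182 ((477.1263427734375, 288.5374450683594), (15.976386070251465, 62.593318939208984), 89.22884368896484) ((477.2131652832031, 288.2410583496094), 31.491683959960938)
disc 2150 119.97519776037089 ((476.92840576171875, 288.402099609375), (67.03385925292969, 64.63611602783203), 88.0828857421875) ((477.7571105957031, 288.5539245605469), 33.963130950927734)
ply 1386 12.020089544805586 ((477.33673095703125, 288.2732849121094), (170.3601531982422, 119.18598937988281), 83.47290802001953) ((478.1708679199219, 288.50299072265625), 102.53450775146484)
```

View pics/w1.png

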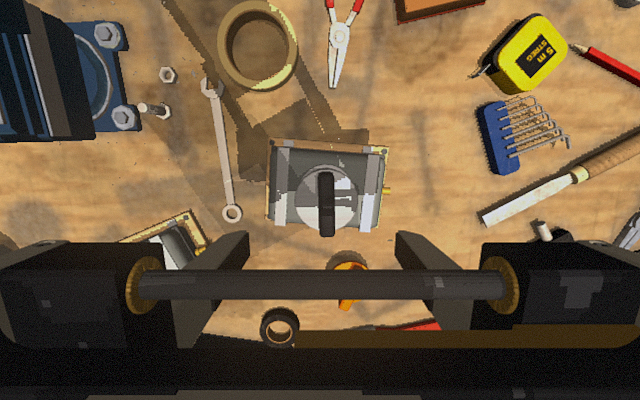

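The wrist view shows the loose cap's bar at (327,203), across its tank. Its centre is about (478,288.4), bar at -0.8°, tank long axis at 83.4°. Next I descend around the bar and close.

Emit:
servo_tool(rows=[0.43, -0.19, 0, 0, 0, -1.4, 0, 0, 2, 0, 0, 0, 0, 0, 2, 0, 0, 0, 0, 0, 2, 0, 0, 0, 0, 0, 2, 0, 0, 0, 0, 0, 1.5, 0, 0, 0, 0, 0, 1, 0, 0, 0, 0, 0, 0.9, 0, 0, 0, 0, 0, 0, 0, 0, 0, 0, 0, 0, 0, 0, 0])

```text
clock: 5.65
ee_pos: [478.3, 288.5, 125.1]
eef_rot: [3.141, -0.0, 1.56]
contact_force: [0.3, -1.0, 0.4]
finger_gap: 92.9
```

Emit:
servo_tool(rows=[0, 0, 0, 0, 0, 0, 0, 0, 0, 0, 0, 0, 0, 0, 0, 0, 0, 0, 0, 0, 0, 0, 0, 0, 0, 0, 0, 0, 0, 0, 0, 0, 0, 0, 0, 0, 0, 0, 0, 0, 0, 0, 0, 0, 0, 0, 0, 0], gripper=1)

```text
clock: 6.65
ee_pos: [478.1, 288.4, 124.6]
eef_rot: [-3.142, -0.0, 1.56]
contact_force: [0.2, -0.2, -1.0]
finger_gap: 17.8
```

```bash
python3 - <<'E'
from m import *
g=grab('wrist');save('w2',g['frame'])
s=telemetry.observe();print(s)
E
```

```text
{'clock': 6.7, 'joint_positions': array([ 4.59332801e-01,  4.79550000e-01,  1.71528526e+00,  8.83223345e-06,
        9.46783532e-01, -1.10058004e+00]), 'joint_vel': array([0.00144234, 0.00121921, 0.00231182, 0.00066495, 0.00056475,
       0.00086262]), 'joint_efforts': array([ 2.21136818e-02, -5.31746650e+01, -2.47858161e+01,  3.04993324e-02,
        6.74466533e-02,  6.41549941e-04]), 'ee_pos': array([478.04634829, 288.32972431, 124.63352345]), 'eef_rot': array([-3.14156611e+00,  5.45162181e-06,  1.55990768e+00]), 'contact_force': array([ 1.60646907, -0.3924172 ,  0.18632202]), 'ft_torque': array([ 0.0330815, -0.1554063,  0.0126148]), 'finger_gap': 15.88066763881704}
```

View pics/w2.png

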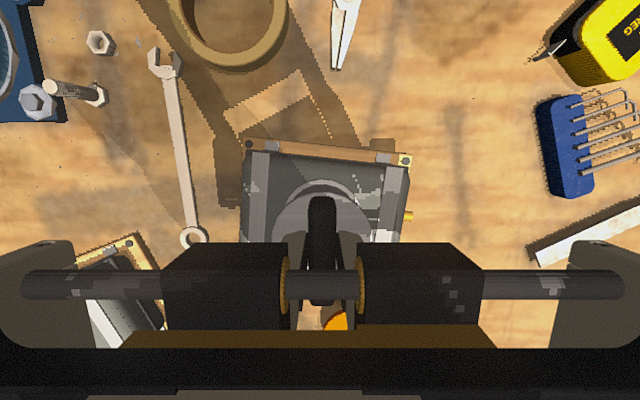

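The fingers hold the bar (gap 15.9 mm, bar at 322,240). Now I push down.

Emit:
servo_tool(rows=[0, 0, 0.3, 0, 0, 0, 0, 0, 0.3, 0, 0, 0, 0, 0, 0.3, 0, 0, 0, 0, 0, 0.2, 0, 0, 0, 0, 0, 0.1, 0, 0, 0, 0, 0, 0, 0, 0, 0, 0, 0, 0, 0, 0, 0])

```text
clock: 7.58
ee_pos: [478.2, 288.4, 112.9]
eef_rot: [3.141, -0.0, 1.56]
contact_force: [-3.0, -0.3, 8.3]
finger_gap: 15.6
```

```bash
python3 - <<'E'
from m import *
g=grab('top');P=cloud(g);save('t2',cv2.resize(g['frame'][170:300,190:330],(700,650))[:600])
g=grab('wrist');P=cloud(g);Z=P[...,2]
t=(Z>85)&(Z<130)&(np.hypot(P[...,0]-478,P[...,1]-288)<33);print(np.histogram(Z[t],bins=range(85,132,2)))
s=telemetry.observe();print(s['ee_pos'],s['contact_force'],s['clock'])
E
```

```text
(array([   0,    0,    0,    0,    0,    0,    0,    0,    0,    0,   40,
       1825,  332,    3,   35,   35,   58,   56,   68,   75,   72,   86,
         47]), array([ 85,  87,  89,  91,  93,  95,  97,  99, 101, 103, 105, 107, 109,
       111, 113, 115, 117, 119, 121, 123, 125, 127, 129, 131]))
[478.13898494 288.37102868 112.93044331] [-2.4158855  -1.47568317  7.08162041] 7.675
```

The disc top is now at about 108 mm, so the origin is about 2 mm above the rim, with about 8 N of force. Next is the 96° clockwise turn.

Emit:
servo_tool(rows=[0, 0, 0, 0, 0, 8, 0, 0, 0, 0, 0, 8, 0, 0, 0, 0, 0, 8, 0, 0, 0, 0, 0, 8, 0, 0, 0, 0, 0, 8, 0, 0, 0, 0, 0, 8])

```text
clock: 8.43
ee_pos: [478.8, 288.7, 113.3]
eef_rot: [3.141, -0.002, 0.718]
contact_force: [-0.3, -0.4, 7.4]
finger_gap: 16.0
```

Emit:
servo_tool(rows=[0, 0, 0, 0, 0, 8, 0, 0, 0, 0, 0, 8, 0, 0, 0, 0, 0, 8, 0, 0, 0, 0, 0, 8, 0, 0, 0, 0, 0, 8, 0, 0, 0, 0, 0, 8, 0, 0, 0, 0, 0, 0, 0, 0, 0, 0, 0, 0])

```text
clock: 9.43
ee_pos: [478.8, 288.7, 113.2]
eef_rot: [-3.14, -0.002, -0.116]
contact_force: [0.0, 0.4, 7.6]
finger_gap: 15.5
```

```bash
python3 - <<'E'
from m import *
g=grab('wrist');P=cloud(g);Z=P[...,2];save('w3',g['frame'])
t=(Z>85)&(Z<130)&(np.hypot(P[...,0]-478,P[...,1]-288)<33);print(np.histogram(Z[t],bins=range(85,132,2)))
s=telemetry.observe();print(s)
E
```

```text
(array([   0,    0,    0,    0,    0,    0,    0,    0,    0,    0,    8,
       1508,  570,    2,   34,   31,   50,   64,   60,   74,   84,   79,
         49]), array([ 85,  87,  89,  91,  93,  95,  97,  99, 101, 103, 105, 107, 109,
       111, 113, 115, 117, 119, 121, 123, 125, 127, 129, 131]))
{'clock': 9.475, 'joint_positions': array([4.59323192e-01, 4.95942256e-01, 1.72218164e+00, 5.95031231e-05,
       9.21313218e-01, 5.74962459e-01]), 'joint_vel': array([ 1.16270268e-03, -5.44690179e-04,  1.11621720e-04,  7.86461224e-05,
       -1.26597976e-03, -6.81976925e-05]), 'joint_efforts': array([ 9.11540841e-02, -4.95190609e+01, -2.18982285e+01,  4.62980219e-02,
       -2.11056496e-02, -4.28174436e-02]), 'ee_pos': array([478.80238319, 288.71015399, 113.24951697]), 'eef_rot': array([-3.14038063e+00, -1.78314015e-03, -1.15676283e-01]), 'contact_force': array([ 6.07438356e-04, -2.17666094e-01,  7.86071734e+00]), 'ft_torque': array([-0.10653024, -0.08580661, -0.02882889]), 'finger_gap': 15.607035557719858}
```

View pics/w3.png

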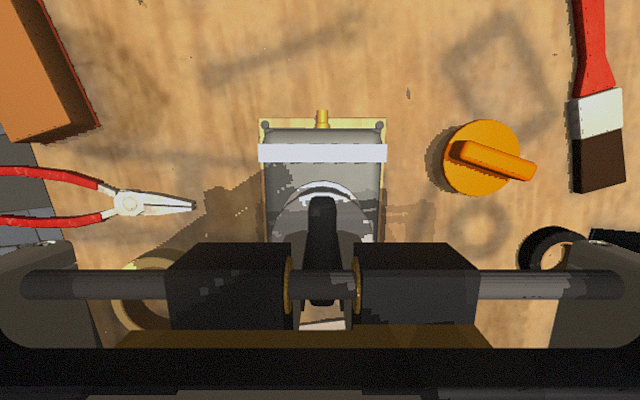

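The bar (320,240) now lies along the tank with the cap still pressed down. Next I ease up 5 mm, open and retreat straight up.

Emit:
servo_tool(rows=[0, 0, -0.2, 0, 0, 0, 0, 0, -0.2, 0, 0, 0, 0, 0, -0.1, 0, 0, 0, 0, 0, 0, 0, 0, 0, 0, 0, 0, 0, 0, 0])

```text
clock: 10.1
ee_pos: [478.8, 288.7, 118.1]
eef_rot: [-3.14, -0.002, -0.116]
contact_force: [0.8, 0.8, 5.1]
finger_gap: 15.7
```

Emit:
servo_tool(rows=[0, 0, 0, 0, 0, 0, 0, 0, 0, 0, 0, 0, 0, 0, 0, 0, 0, 0, 0, 0, 0, 0, 0, 0, 0, 0, 0, 0, 0, 0, 0, 0, 0, 0, 0, 0, 0, 0, 0, 0, 0, 0], gripper=-1)

```text
clock: 10.98
ee_pos: [478.1, 288.3, 117.6]
eef_rot: [-3.142, -0.0, -0.116]
contact_force: [0.1, -0.1, -0.1]
finger_gap: 81.1
```

Emit:
servo_tool(rows=[0, 0, -0.5, 0, 0, 0, 0, 0, -1, 0, 0, 0, 0, 0, -2, 0, 0, 0, 0, 0, -2, 0, 0, 0, 0, 0, -2, 0, 0, 0, 0, 0, -2, 0, 0, 0, 0, 0, -2, 0, 0, 0, 0, 0, 0, 0, 0, 0, 0, 0, 0, 0, 0, 0])

```text
clock: 12.1
ee_pos: [477.8, 288.2, 232.1]
eef_rot: [3.141, 0.001, -0.116]
contact_force: [-0.5, -0.2, -1.2]
finger_gap: 93.0
```

```bash
python3 - <<'E'
from m import *
g=grab('wrist');P=cloud(g);Z=P[...,2];save('w4',g['frame'])
for lab,a,b in(('bar',132,152),('disc',104,127),('ply',8,17)):
    t=(Z>a)&(Z<b)&(np.hypot(P[...,0]-479,P[...,1]-288)<(45 if lab!='ply' else 110));q=P[t];f=q[:,:2].astype(np.float32)
    if len(f)<10: continue
    print(lab,len(f),np.median(q[:,2]),cv2.minAreaRect(f),cv2.minEnclosingCircle(f))
s=telemetry.observe();print(s['ee_pos'],s['contact_force'],s['clock'],s['finger_gap'])
g=grab('top');save('t4',g['frame'])
meas('top',dict(lock=(400,200)))
E
```

```text
bar 1009 139.62251642305927 ((478.2562255859375, 289.4720153808594), (62.70054244995117, 15.319755554199219), 83.107421875) ((477.31658935546875, 289.51776123046875), 31.627674102783203)
disc 2188 113.96850350323729 ((477.9787902832031, 289.8633728027344), (64.72026824951172, 67.09435272216797), 83.68960571289062) ((477.8807067871094, 288.8556823730469), 33.789432525634766)
ply 1474 11.905781183409488 ((478.01611328125, 289.4890441894531), (168.6529083251953, 120.1600112915039), 83.3029556274414) ((478.43402099609375, 289.5318603515625), 102.3373794555664)
[477.69103314 288.16861139 231.89888378] [ 0.18441656 -0.60707626 -0.907479  ] 12.15 92.66300799637584
lock bar 269 z 138.8 mean [596.3  28.9] rect [597.1  28.2] [16.3 64.2] 21.0 lineang -69.5 circ [597.4  28.3] 32.1
lock disc 662 z 113.4 mean [603.8  21.6] rect [641.    2.4] [ 66.4 168.9] 59.6 lineang -36.3 circ [635.9  -6.9] 85.9
lock tank 2030 z 61.3 mean [595.2  29.9] rect [620.5   5.7] [141.  228.2] 46.9 lineang -58.0 circ [611.8  -3.7] 114.2
lock ply 800 z 11.4 mean [582.   27.8] rect [606.5  18.6] [198.4 214.1] 77.1 lineang -41.6 circ [605.3  -2.9] 128.4
```

View pics/w4.png

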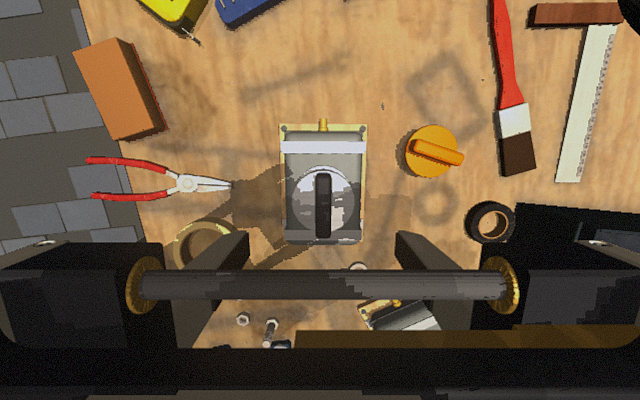

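The bar (323,205) lies along the tank at 83.1°, against 83.3° for the tank. The disc top is at 114.0 mm, which is 8 mm above the rim. The other cap is unchanged and the gripper is clear.

```bash
python3 -c "
from cell import manip;print(manip.sign_off())"
```

```text
the job is handed in; nothing more can be done
None
```

The loose cap is locked and the job is handed in, at about 12 s on the robot's clock. I gripped the cap's bar and pushed it down to about 2 mm above the rim, with about 8 N on the tool. I then turned it 96° clockwise, eased up, let go and backed off.

In the last images:
- **Formerly loose cap:** its bar lies at 83.1° and the tank at 83.3°. The disc top is at 114.0 mm, so the cap stands 8 mm above the rim, and it is centred to within about 1 mm.
- **Locked cap:** it is unmoved, to within measurement noise.
- **Gripper:** open and clear, with tool force near zero.

No check failed. The top and wrist cameras differed by about 2 mm in x, which is within the stated calibration. `sign_off` reports no verdict, so these are my own measurements.

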